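# Tip a knurled roller upright and stand it under the arbor press ram

## Robot

A 6-joint arm with a two-finger parallel gripper is mounted at the origin on the work surface. World frame = base frame: x ahead of the robot, y to its left, z up, the work surface at z = 0. Lengths are in mm, angles in rad, forces in N, time in s.
With the tool pointing down it reaches from about 325 to 875 mm from the base axis. Payload 4.4 kg.
Tool frame: the origin (TCP) lies on the centre line of the jaws, within the pads' length; the fingertips stand ahead of it and the grasp point (between the pads) lies 6 mm ahead of it (ctrl.tcp_to_tips is the z of the fingertips in the tool frame, in mm); z points along the fingers, y is the line along which they close (so a half turn about z gives the same grasp; the last joint's range is limited). The gripper opens to 85 mm and grips with 20 to 120 N. Pads are 22 mm wide; open, the fingers measure 114 mm over their backs; the gripper's body (76 mm by 85 mm) begins 54 mm behind the grasp point. The pads swing forward as they close: fully open they stand 13 mm farther back than shut.
Start: joints at [1.03, 0.207, 1.542, -0, 1.393, -0.15], TCP at [219.043, 531.646, 256.282] pointing down, gripper open.
Joint ranges: [-2.73, 2.73], [-0.86, 2.22], [0.23, 2.46], [-1.11, 4.25], [0.08, 2.63], [-2.82, 2.82]. Speed limits (rad/s): [2.79, 2.79, 3.14, 3.14, 3.14, 3.14].

## Interface

Orientations are given as a 3x3 rotation matrix whose columns are the frame's x, y, z axes.
In Python, from plant import ctrl, sensors, optics gives the robot as it stands. Calls block until the motion is done:
- ctrl.move_ptp(position, orientation): joint-space move of the TCP to a pose.
- ctrl.move_l(position, rot=None, vel=150, threshold=None): straight line of the TCP; rot=None keeps the orientation; vel is the mean speed in mm/s. With threshold (N) it stops when the force on the tool has changed by that much, and returns True; else False.
- ctrl.set_joints(angles): joint-space move.
- ctrl.gripper_to(opening, force=None): finger opening in mm; force is the grip in N (None keeps the last); returns when the fingers have stopped.
- ctrl.hold(seconds).
- ctrl.solve_ik(position, orientation): joint angles nearest the present ones, or None.
- sensors.read_state(): the state.
- optics.grab_frame(name): name is "scene" or "top" or "wrist"; returns (picture, depth): 384x512x3 uint8, red, green, blue; 384x512 float32, mm along the optical axis (not along the pixel's ray), 0 where there is no reading.
- optics.camera_params(name): a dict with "mtx" (3x3 intrinsics, pixels), "R" (3x3) and "t" (3): a world point X has camera coordinates R X + t; the wrist camera has in their place "T_tool_cam" (4x4, takes a point from camera to tool coordinates, whose origin is the TCP and whose axes are the flange's). Camera axes: x right, y down, z forward; pixel columns grow to the right and rows downward; lengths in mm; the calibration is good to about 2 mm. A picture is of the moment at which its call begins: read the wrist's pose just before it. camera_params takes no time and is no camera call.
A pose or a line that the arm cannot do raises ctrl.MotionError and nothing moves.
- ctrl.finish_job(): hands the job in; it is judged then, once.
The state is a dict: "t": time; "q": joint angles; "qvel": joint speeds; "tau": joint torques, N m; "eef_pos": TCP position; "eef_rot": TCP orientation; "force": force on the tool from outside, world axes, zero at the start; "wrist_torque": the same for the moment, N m; "grip_width": finger opening in mm; "grasp_force": force on a finger pad.
Only numpy, scipy, OpenCV 4.12 (cv2) and the standard library are available. Lean on these libraries where they do the work, as an engineer would, in place of code of your own. Each camera call takes 0.05 s, during which the arm holds its last target. There are 200 camera calls.

## Task

Get the roller ready for its bearing to be pressed on: lift it level, straight up out of both U brackets of its stand, then push its thin end down on the near edge of the press's anvil plate so that it swings up within your fingers, thick end hanging. Then set it down on the anvil plate on its thick end, thin end up, upright and centred beneath the ram, where there is room only for a slanted hand, and let go once it stands. Leave the other things on the bench where they are.

Things in the scene. Friction and masses are not known exactly. Their poses are not given: they have to be found in the camera images.
- roller_mid (a point): Steel roller, 116 mm long, 0.6 to 0.85 kg: the point half-way along its axis. x runs from thick to thin end. Knurled body 38 mm diameter from -36 to +28 mm along x, journals at its ends. Centre of mass at -6 mm. Starts level in the stand, axis 75 mm above the bench, thin end away from the robot (within 30 degrees). Held at 30 to 40 N, it turns in the fingers when its end is pushed with some 5 to 15 N.
- roller_foot (a point): Centre of the roller's thick end face, 58 mm from roller_mid (at -x): a plain journal 30 mm in diameter, 22 mm long, flat-ended. Axes as roller_mid.
- roller_nose (a point): Centre of the roller's thin end face, 58 mm from roller_mid (at +x): a plain journal 20 mm in diameter, 30 mm long. Axes as roller_mid.
- stand_mid (a point): Roller stand, fixed: point 75 mm above the bench, where roller_mid starts; x along the stand, as the thin end points. Base plate 136 x 90 x 10 mm, two uprights 8 mm thick, 64 mm wide, tops 87 mm above the bench, each with a U slot open at the top: at x = +38 mm (slot 24 mm wide, floor 65 mm above the bench, thin journal) and x = -46 mm (slot 34 mm, floor 60 mm, thick journal).
- anvil (a point): Arbor press, fixed: centre of the top of its steel anvil plate (130 x 110 mm, top 92 mm above the bench), straight below the ram axis. x level, away from the robot, square to the plate's near edge; z up. Ram, 25 mm square, ends 170 mm above the plate. The head (to 35 mm before the axis; lever on its far side) begins 208 mm above it. Column at the right (-y), 115 mm from the axis; other sides open.
- edge (a point): Middle of the straight near upper edge of the anvil plate, 65 mm before the ram axis, 92 mm above the bench. Axes as anvil; the edge runs along y. The plate is 22 mm thick, slotted in its left and right sides only (28 mm to either side of its middle are solid); the base below is 1 to 4 mm behind the edge. The bench before it is clear (a low bearing lies to its left).
- bearing_a_mid (a point): Ball bearing, steel ring 42 mm across and 12 mm high, lying flat on the bench near the robot, between stand and press. Not part of the job. The point is about 6 mm above the bench.
- bearing_b_mid (a point): A second such ball bearing, on the right of the bench. Not part of the job. The point is about 6 mm above the bench.
- hammer_mid (a point): Hammer, 260 mm, lying on the right near the robot. Not part of the job. The point is about 12 mm above the bench.
- wrench_mid (a point): Open-ended wrench, 180 mm, lying beyond the stand. Not part of the job. The point is about 4 mm above the bench.
- oil_mid (a point): White oil bottle with red cap, 52 mm across, 130 mm high, standing beyond the bench's middle. Not part of the job. The point is about 65 mm above the bench.
- file_mid (a point): Flat file with wooden handle, 280 mm, lying on the left near the robot. Not part of the job. The point is about 12 mm above the bench.
- tin_mid (a point): Grey tin, 72 mm across, 75 mm high, right of the middle near the robot. Not part of the job. The point is about 37 mm above the bench.
Not all that is in view belongs to the job. Leave any blue look-alike of the part that bears stand_mid alone. What is shaped like the part that bears roller_mid but pink is not meant.

How it is judged:
By the outcome, as a careful person would: the job done as asked, in the order asked, and still so for the second after the job is handed in, with the robot touching nothing.
It also fails if it takes over 51 s, if anything falls off the work surface, if the arm or the gripper's body presses on something with over 40 N, if the wrist force passes 120 N, or if a joint passes its speed limit or range.

## Working session

There is one attempt and no reset: what is moved stays moved. The work goes in short steps, each a Python script; the robot and the scene stay as the last script left them, time stands still between calls to the robot, and variables do not carry over. Pictures are saved under pics/ and viewed, at most 10 in all, crops included, and the job is handed in when it is done.

```bash
ls; mkdir -p pics
python3 - <<'E'
from plant import ctrl,sensors,optics
import cv2,numpy as np
ims=[]
for n in("scene","top"):
    p,d=optics.grab_frame(n); np.savez(f"{n}.npz",p=p,d=d); ims.append(p)
    c=optics.camera_params(n);print(n,c['mtx'].tolist(),np.round(-c['R'].T@c['t']),np.round(c['R'],2).tolist())
    cv2.imwrite(f"pics/{n}.png",cv2.resize(p[:,:,::-1],(800,600)))
print(optics.camera_params("wrist"),ctrl.tcp_to_tips,sensors.read_state())
E
```

```text
pics
scene [[497.6072151481777, 0.0, 261.2620424322226], [0.0, 497.6072151481777, 188.41449262235045], [0.0, 0.0, 1.0]] [1123.  582. 1214.] [[-0.71, 0.71, 0.0], [0.56, 0.56, -0.61], [-0.43, -0.43, -0.79]]
top [[481.2525680727456, 0.0, 249.92813618557875], [0.0, 481.2525680727456, 186.39321372408602], [0.0, 0.0, 1.0]] [3.070e+02 1.000e+00 1.382e+03] [[-0.02, -1.0, 0.01], [-0.98, 0.02, -0.18], [0.18, -0.02, -0.98]]
{'mtx': array([[344.22905835,   0.        , 254.83902001],
       [  0.        , 344.22905835, 192.07686677],
       [  0.        ,   0.        ,   1.        ]]), 'T_tool_cam': array([[-2.38696488e-05, -9.61804288e-01, -2.73738033e-01,
         6.95166782e+01],
       [ 9.99999912e-01, -1.37830452e-04,  3.97081370e-04,
        -2.84308376e-01],
       [-4.19644002e-04, -2.73737999e-01,  9.61804207e-01,
        -1.18793747e+02],
       [ 0.00000000e+00,  0.00000000e+00,  0.00000000e+00,
         1.00000000e+00]])} 25.0 {'t': 0.1, 'q': array([ 1.02950712e+00,  2.07383784e-01,  1.54284786e+00, -8.04413385e-06,
        1.39352070e+00, -1.50488829e-01]), 'qvel': array([-0.00064495, -0.00137296, -0.00231946,  0.00161449,  0.00175103,
        0.00087315]), 'tau': array([-6.81729925e-04, -3.84094048e+01, -2.92546946e+01, -3.33791204e-04,
        4.96347973e-03,  5.24436302e-06]), 'eef_pos': array([218.69961216, 531.07761499, 255.19657384]), 'eef_rot': array([[-9.24604838e-01,  3.80926070e-01, -1.10597796e-03],
       [ 3.80927544e-01,  9.24603031e-01, -1.85503578e-03],
       [ 3.15959083e-04, -2.13647252e-03, -9.99997668e-01]]), 'force': array([-0.03517943, -0.06015714, -0.20613312]), 'wrist_torque': array([ 0.00166353, -0.01377434,  0.06018103]), 'grasp_force': 0.0, 'grip_width': 85.41271141867456}
```

View pics/scene.png

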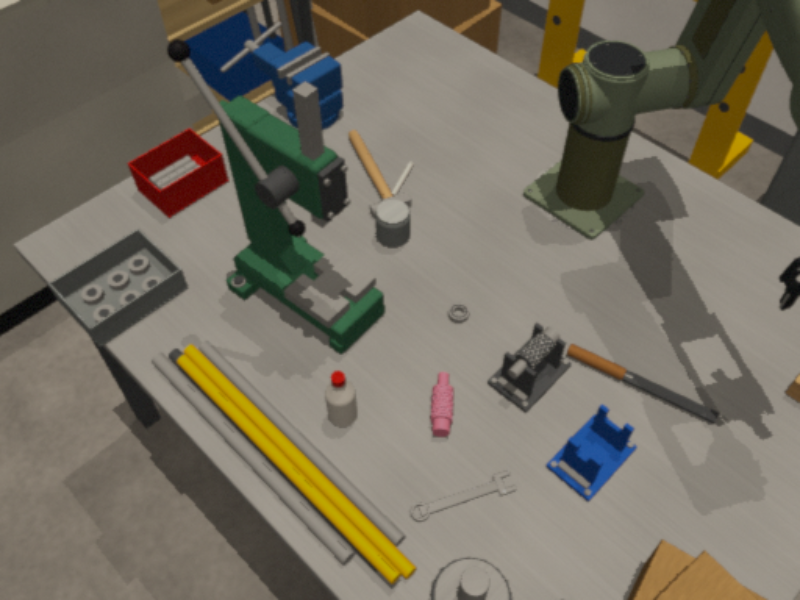

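View pics/top.png

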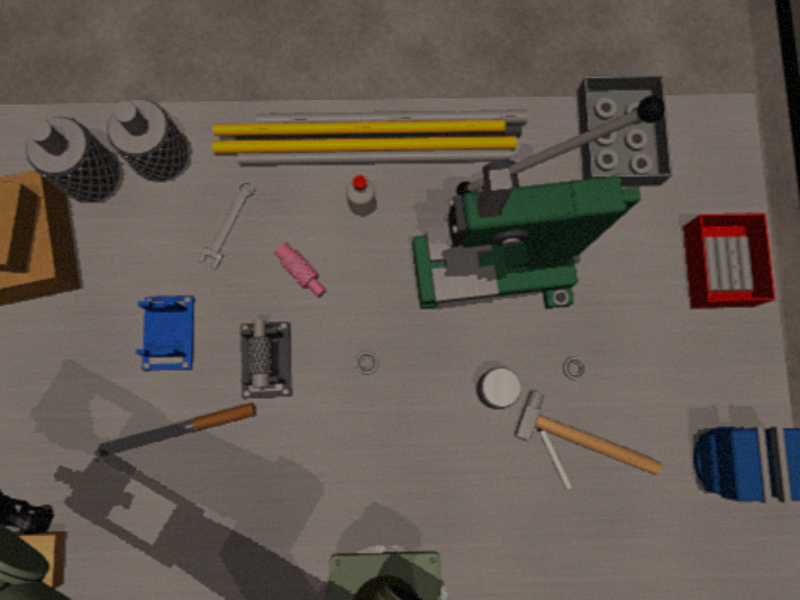

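The scene shows the black stand with the grey roller (scene ~(530,365), top ~(262,358)), the pink and blue decoys, and the press with its grey anvil plate (top ~(465,275)). Next, rough positions from the depth data.

```bash
cat > h.py <<'E'
import numpy as np,cv2
from plant import ctrl,sensors,optics
def grab(n):
    s=sensors.read_state(); p,d=optics.grab_frame(n); c=optics.camera_params(n); K=c['mtx']
    if n=="wrist":
        T=c['T_tool_cam']; Rw=s['eef_rot']@T[:3,:3]; o=s['eef_rot']@T[:3,3]+s['eef_pos']
    else: Rw=c['R'].T; o=-Rw@c['t']
    return p,d,K,Rw,o
def rays(uv,K,Rw):
    uv=np.atleast_2d(uv).astype(float); return np.c_[(uv-K[:2,2])/K[0,0],np.ones(len(uv))]@Rw.T
def cloud(d,K,Rw,o):
    v,u=np.indices(d.shape); r=rays(np.c_[u.ravel(),v.ravel()],K,Rw)
    P=r*d.ravel()[:,None]+o; P[d.ravel()==0]=np.nan; return P.reshape(*d.shape,3)
def onplane(uv,z,K,Rw,o):
    r=rays(uv,K,Rw); return o+r*((z-o[2])/r[:,2])[:,None]
def Rdown(yaw,tilt=0.):  # tool x at heading yaw, z down
    c,s=np.cos(yaw),np.sin(yaw); return np.array([[c,s,0],[s,-c,0],[0,0,-1.]])
E
python3 - <<'E'
from h import *
for n in("top","scene"):
    p,d,K,Rw,o=grab(n);P=cloud(d,K,Rw,o)
    np.savez(n+"c.npz",p=p,P=P,K=K,R=Rw,o=o)
    S=1.5625
    pts=[(262,358),(262,325),(262,385),(460,290),(367,362),(430,270)] if n=="top" else [(530,365),(535,350),(515,362),(330,290),(458,313),(370,320)]
    for q in pts:
        u,v=int(q[0]/S),int(q[1]/S); print(n,q,np.round(P[v,u]),p[v,u])
    m=(abs(P[...,2]-92)<5)&(P[...,1]<0)
    k,l,st,ce=cv2.connectedComponentsWithStats(m.astype(np.uint8))
    for i in range(1,k):
        if st[i,4]>60:
            Q=P[l==i];print(st[i],np.round(np.median(Q,0)),cv2.minAreaRect(Q[:,:2].astype(np.float32)))
E
```

```text
top (262, 358) [434. 205.  92.] [80 72 70]
top (262, 325) [492. 207.  84.] [106  96  90]
top (262, 385) [389. 204.  91.] [117 106  99]
top (460, 290) [ 547. -139.   98.] [138 127 117]
top (367, 362) [434.  27.   1.] [116 107  99]
top (430, 270) [590. -91.  71.] [38 66 43]
[ 273  145   46   48 1249] [ 580. -135.   92.] ((599.2933349609375, -144.33355712890625), (130.87400817871094, 110.5816650390625), 5.805215835571289)
scene (530, 365) [471. 229.  86.] [57 56 53]
scene (535, 350) [447. 218.  93.] [97 93 88]
scene (515, 362) [482. 204.  81.] [46 44 42]
scene (330, 290) [ 606. -132.   90.] [95 90 84]
scene (458, 313) [427.  27.  -3.] [149 143 133]
scene (370, 320) [574. -66.  30.] [24 46 30]
[  0   8  43  23 129] [  586. -1246.    92.] ((585.001708984375, -1246.533935546875), (177.84716796875, 23.11266326904297), 2.0818910598754883)
[160 155  31  14  88] [ 622. -250.   92.] ((626.251708984375, -273.7672119140625), (40.87713623046875, 93.83124542236328), 38.8488883972168)
[ 182  160   59   46 1115] [ 603. -139.   90.] ((597.6809692382812, -140.85565185546875), (132.47344970703125, 113.57386779785156), 6.162449359893799)
```

The depth clouds agree on the plate: 131 x 111 mm at z 92, centred near (598,-142) with yaw about 6°. I'll check that the planned poses are reachable, then look at the stand and plate with the wrist camera.

```bash
cat >> h.py <<'E'
def Rt(yaw,th):
    "tool x back towards robot along -heading yaw, z down tilted forward by th; y level"
    h=np.array([np.cos(yaw),np.sin(yaw),0]); k=np.array([0,0,1.])
    z=np.sin(th)*h-np.cos(th)*k; x=-np.cos(th)*h-np.sin(th)*k
    return np.c_[x,np.cross(z,x),z]
def tcp(G,R): return np.asarray(G)-6*R[:,2]
E
python3 - <<'E'
from h import *
a=np.radians(5.9);hx=np.array([np.cos(a),np.sin(a),0]);A=np.array([598.5,-142.5,92.])
for nm,G,yaw,th in[("stand",[440,205,75],.03,0),("lift",[440,205,160],.03,0),("pivot0",A-115*hx+[0,0,10],a,.26),("pivot1",A-100*hx-[0,0,30],a,.26),("set45",A+[0,0,56],a,.785),("set50",A+[0,0,56],a,.87),("set60",A+[0,0,56],a,1.05),("back",A-120*hx+[0,0,100],a,.87)]:
    R=Rt(yaw,th);print(nm,ctrl.solve_ik(tcp(G,R),R))
V=[([430,235,270],0.,.0),([430,165,270],0.,0.)]
for i,(G,yaw,th) in enumerate(V):
    ctrl.move_ptp(G,Rt(yaw,th)); p,d,K,Rw,o=grab("wrist"); np.savez(f"w{i}.npz",p=p,d=d,P=cloud(d,K,Rw,o),K=K,R=Rw,o=o)
    cv2.imwrite(f"pics/w{i}.png",p[:,:,::-1])
s=sensors.read_state();print(s['t'],s['q'])
E
```

```text
stand [ 2.57477012e-01  2.46150789e-01  1.90323053e+00 -4.44089210e-16
  9.92211332e-01 -1.34331931e+00]
lift [ 2.57477012e-01  1.14272102e-01  1.84829963e+00 -4.44089210e-16
  1.17902092e+00 -1.34331931e+00]
pivot0 [-0.57574191  0.12628316  2.00438358  0.22273607  0.81923319 -2.38630036]
pivot1 [-0.55449977  0.22844812  1.99116994  0.23819261  0.72864313 -2.39101331]
set45 None
set50 None
set60 [-0.68644344  0.22470072  2.16980305  1.74769629  0.67588027  2.45142015]
back None
2.05 [ 1.79071784e-01 -5.38630769e-02  1.79191271e+00  6.50545512e-04
  1.40319470e+00 -1.39223094e+00]
```

View pics/w0.png

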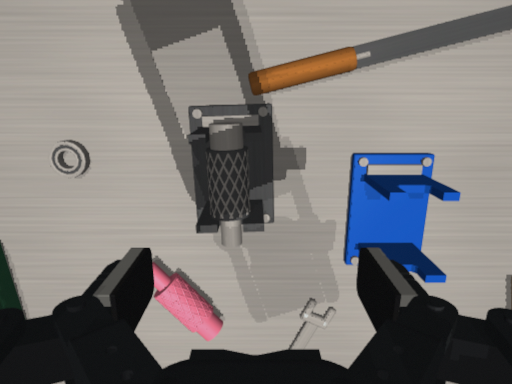

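The wrist view shows the roller at (227,180), with its thin end at (231,238) pointing away from the robot, between the decoys (blue stand at right, pink roller below). I'll fit the roller axis from the two views and scan the feasible slanted set-down poses.

Run:
```python
from h import *
W=[np.load(f"w{i}.npz") for i in(0,1)]
# roller points: depth cloud above z=77 in stand zone, only the knurl (z>88) and journals
for w in W:
    P=w['P'];m=(abs(P[...,0]-440)<70)&(abs(P[...,1]-205)<50)&(P[...,2]>77)
    Q=P[m];k=Q[Q[:,2]>89.5];print(len(Q),len(k),np.percentile(Q[:,2],[50,99]),'knurl x',np.percentile(k[:,0],[1,99]))
    r=cv2.minAreaRect(k[:,:2].astype(np.float32));print(r, cv2.fitLine(k[:,:2].astype(np.float32),cv2.DIST_L2,0,.01,.01).ravel())
    n=Q[(Q[:,2]<87)];print('extent x of rest',np.percentile(n[:,0],[0,1,99,100]),len(n))
    # end point of nose & foot: pts within 6mm of axis line
    l=cv2.fitLine(k[:,:2].astype(np.float32),cv2.DIST_L2,0,.01,.01).ravel();l[:2]*=np.sign(l[0])
    t=(Q[:,:2]-l[2:])@l[:2];e=(Q[:,:2]-l[2:])@[-l[1],l[0]]
    c=abs(e)<5
    h=np.array([[a,np.median(Q[c&(abs(t-a)<2.5),2])] for a in range(-70,75,5) if (c&(abs(t-a)<2.5)).sum()>3]);print(np.round(h,0).tolist(), 't range',t[c].min(),t[c].max())
a0=np.radians(5.9);A=np.array([598.5,-142.5,92.])
for yd in range(-110,31,20):
    row=[]
    for thd in(40,45,50,55,60,65):
        R=Rt(a0+np.radians(yd),np.radians(thd))
        o=''
        for nm,RR in(("L",R),("U",R@np.diag([-1,-1,1.]))):
            q=ctrl.solve_ik(tcp(A+[0,0,56],RR),RR)
            if q is not None:o+=nm+f"({q[3]:.1f},{q[4]:.1f},{q[5]:.1f})"
        row.append(o)
    print(yd,row)
```

```text
24888 22231 [312.61131001 335.96895669] knurl x [397.55101671 464.20010492]
((431.9801025390625, 214.53273010253906), (96.7850570678711, 89.3599853515625), 17.434263229370117) [ 1.01011045e-01 -9.94885325e-01  4.21350586e+02  2.03657028e+02]
extent x of rest [384.91434963 385.28300979 500.58690266 501.67405367] 1489
[[-50.0, 329.0], [-45.0, 326.0], [-40.0, 326.0], [-35.0, 326.0], [-30.0, 326.0], [-25.0, 325.0], [-20.0, 325.0], [-15.0, 326.0], [-10.0, 95.0], [-5.0, 95.0], [0.0, 94.0], [5.0, 310.0], [10.0, 290.0], [15.0, 295.0], [20.0, 310.0], [25.0, 311.0], [30.0, 313.0], [35.0, 315.0]] t range -52.01288390617258 35.4574343021088
23646 20998 [311.9229019  335.77872288] knurl x [396.75785997 464.93922778]
((436.1047058105469, 197.86639404296875), (100.08230590820312, 83.3689193725586), 3.7322540283203125) [2.0460545e-01 9.7884452e-01 4.2168182e+02 2.0213742e+02]
extent x of rest [384.95634045 385.36334216 500.59252635 501.35387508] 1505
[[-45.0, 329.0], [-40.0, 327.0], [-35.0, 327.0], [-30.0, 326.0], [-25.0, 326.0], [-20.0, 328.0], [-15.0, 333.0], [-10.0, 85.0], [-5.0, 91.0], [0.0, 311
[... 610 characters left out ...]
]
-30 ['L(-0.2,0.3,-1.4)U(-0.2,0.3,1.8)', 'L(-0.3,0.1,-1.2)U(-0.3,0.1,2.0)', '', 'L(3.5,0.2,1.2)U(3.5,0.2,-1.9)', 'L(3.4,0.3,1.4)U(3.4,0.3,-1.7)', 'L(3.3,0.5,1.5)U(3.3,0.5,-1.7)']
-10 ['L(0.7,0.4,-2.6)U(0.7,0.4,0.5)', 'U(1.0,0.4,0.2)', 'U(1.4,0.4,-0.2)', 'L(1.8,0.4,2.6)U(1.8,0.4,-0.5)', 'L(2.0,0.5,2.3)U(2.0,0.5,-0.8)', 'L(2.2,0.6,2.1)U(2.2,0.6,-1.0)']
10 ['U(0.9,0.7,0.1)', 'U(1.1,0.7,-0.1)', 'U(1.2,0.7,-0.3)', 'L(1.4,0.8,2.7)U(1.4,0.8,-0.5)', 'L(1.5,0.8,2.5)U(1.5,0.8,-0.6)', 'L(1.7,0.9,2.4)U(1.7,0.9,-0.8)']
30 ['U(0.8,1.0,-0.2)', 'L(0.9,1.0,2.8)U(0.9,1.0,-0.3)', 'L(1.1,1.1,2.7)U(1.1,1.1,-0.4)', 'L(1.1,1.1,2.6)U(1.1,1.1,-0.5)', 'L(1.2,1.1,2.5)U(1.2,1.1,-0.6)', 'L(1.3,1.2,2.4)U(1.3,1.2,-0.7)']
```

```bash
cat > m.py <<'E'
from h import *
W=[np.load(f"w{i}.npz") for i in(0,1)]
for w in W:
    P=w['P'];m=(abs(P[...,0]-440)<75)&(abs(P[...,1]-205)<50)&(P[...,2]>78)&(P[...,2]<105)
    Q=P[m];k=Q[Q[:,2]>89.5]; k=k[(abs(k[:,0]-435)<32)]
    l=cv2.fitLine(k[:,:2].astype(np.float32),cv2.DIST_HUBER,0,.01,.01).ravel();l[:2]*=np.sign(l[0])
    t=(Q[:,:2]-l[2:])@l[:2];e=(Q[:,:2]-l[2:])@[-l[1],l[0]];c=abs(e)<4
    b=t[c&(Q[:,2]>89.5)]
    print('top z',np.percentile(k[:,2],97),'yaw',np.degrees(np.arctan2(l[1],l[0])),'pt',l[2:],'body ends',(l[2:]+l[:2]*b.min()),(l[2:]+l[:2]*b.max()),'ends',l[2:]+l[:2]*t[c].min(),l[2:]+l[:2]*t[c].max())
    for a in range(int(t[c].min()),int(t[c].max())+1,6):
        s=c&(abs(t-a)<3)
        if s.sum()>2:print(a,round(float(np.median(Q[s,2])),1),end='; ')
    print()
T=np.load("topc.npz")['P'];S=np.load("scenec.npz")['P']
for P in(T,S):
    m=(P[...,2]>290)&(P[...,2]<420)&(abs(P[...,0]-600)<90)&(abs(P[...,1]+140)<120);Q=P[m]
    print('head',np.percentile(Q,[0.5,5,95,99.5],axis=0).round().tolist())
    m=(P[...,2]>30)&(P[...,2]<88)&(P[...,1]>-110)&(P[...,1]<-30)&(abs(P[...,0]-600)<90);Q=P[m];print('left beam',np.percentile(Q,[1,99],axis=0).round().tolist())
E
python3 m.py
python3 - <<'E'
from h import *
# two-view triangulation check of the nose/foot ends: knurl contour centroid in w0/w1
E
```

```text
top z 95.99595278626141 yaw 2.2868917 pt [434.3876  210.72221] body ends [385.33044572 208.76311598] [471.4832242  212.20362746] ends [385.25430634 208.76007536] [501.30768774 213.39466751]
-49 90.5; -43 90.8; -37 90.8; -31 91.0; -25 94.8; -19 94.8; -13 95.0; -7 95.0; -1 95.1; 5 95.0; 11 95.0; 17 95.2; 23 95.2; 29 94.9; 35 95.0; 41 85.9; 47 85.8; 53 85.8; 59 85.9; 65 85.8; 
top z 96.02948029771416 yaw 2.1957684 pt [434.42358 209.2752 ] body ends [385.58827478 207.40275625] [471.60502498 210.70082431] ends [385.34101157 207.39327564] [501.2732966  211.83836994]
-49 90.4; -43 90.7; -37 90.8; -31 91.0; -25 94.8; -19 94.8; -13 95.2; -7 95.0; -1 95.0; 5 95.1; 11 94.9; 17 95.3; 23 94.9; 29 95.1; 35 95.0; 41 86.2; 47 85.8; 53 86.0; 59 86.1; 65 86.0; 
head [[564.0, -259.0, 309.0], [570.0, -251.0, 321.0], [667.0, -104.0, 414.0], [676.0, -98.0, 418.0]]
left beam [[531.0, -108.0, 33.0], [652.0, -61.0, 88.0]]
head [[571.0, -259.0, 301.0], [581.0, -244.0, 312.0], [674.0, -99.0, 411.0], [678.0, -96.0, 418.0]]
left beam [[531.0, -108.0, 32.0], [658.0, -57.0, 88.0]]
```

Roller measured: the tops give an axis at about z 75.5, length 116, mid (443.3,210.3), yaw 2.2°, consistent across both views. One quick close look at the plate from two places, then the grasp.

Run:
```python
from h import *
for i,y in enumerate((-165,-120)):
    ctrl.move_ptp([465,y,255],Rt(0.1,0)); p,d,K,Rw,o=grab("wrist");P=cloud(d,K,Rw,o); np.savez(f"a{i}.npz",p=p,P=P,K=K,R=Rw,o=o)
    cv2.imwrite(f"pics/a{i}.png",p[:,:,::-1])
    m=(abs(P[...,2]-92)<4)&(P[...,0]>500)&(P[...,0]<700)&(abs(P[...,1]+140)<90)
    k,l,st,ce=cv2.connectedComponentsWithStats(m.astype(np.uint8));j=1+np.argmax(st[1:,4]);Q=P[l==j]
    print(len(Q),np.median(Q[:,2]),cv2.minAreaRect(Q[:,:2].astype(np.float32)),st[j])
    # near edge: largest-row image boundary? min x per y bin
    b=np.arange(-185,-100,3.);E=np.array([[np.percentile(Q[abs(Q[:,1]-c)<1.5,0],1),c] for c in b if (abs(Q[:,1]-c)<1.5).sum()>10])
    f=np.polyfit(E[:,1],E[:,0],1);print('near edge x at y=-142',np.polyval(f,-142),'yaw',-np.degrees(np.arctan(f[0])),np.std(E[:,0]-np.polyval(f,E[:,1])))
s=sensors.read_state();print(s['t'])
```

```text
10606 93.19874719889143 ((586.4531860351562, -146.94105529785156), (108.00977325439453, 110.31232452392578), 5.510390281677246) [  199   253   123   103 10606]
near edge x at y=-142 532.5904572887554 yaw 5.65849794536367 0.14985517415398247
11419 93.19105086304313 ((597.0931396484375, -145.98828125), (129.36004638671875, 109.93072509765625), 5.432913780212402) [  149   248   122   121 11419]
near edge x at y=-142 532.6498828548808 yaw 5.688146469938144 0.14620778105202656
3.7083
```

View pics/a1.png

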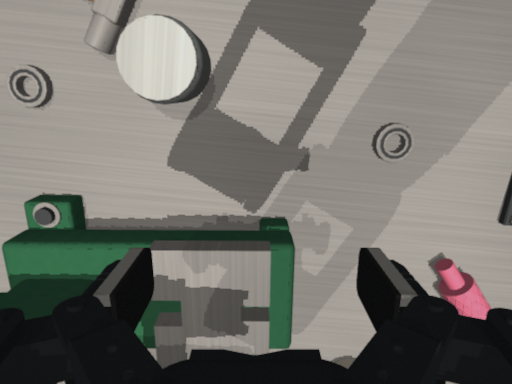

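The wrist view shows the plate at (152–270, 243–345) with its near edge at row ~243. Edge is at x ≈ 532.6 (y = -142), yaw 5.65°, centre ≈ (598,-145). Now the grasp.

Run:
```python
from h import *
y=np.radians(2.24);R=Rt(y,0);G=np.array([443.3,210.3,75.])-3*np.array([np.cos(y),np.sin(y),0])
ctrl.move_ptp(tcp(G+[0,0,75],R),R)
print(ctrl.move_l(tcp(G,R),vel=100,threshold=12))
ctrl.gripper_to(30,35)
s=sensors.read_state();print({k:np.round(s[k],2) for k in('t','eef_pos','force','grip_width','grasp_force','wrist_torque')})
ctrl.hold(.2);f0=sensors.read_state()['force']
ctrl.move_l(tcp(G+[0,0,70],R),vel=70)
s=sensors.read_state();print({k:np.round(s[k],2) for k in('t','eef_pos','force','grip_width','grasp_force','wrist_torque')})
p,d,K,Rw,o=grab("wrist");np.savez("g.npz",p=p,d=d,P=cloud(d,K,Rw,o),K=K,R=Rw,o=o);cv2.imwrite("pics/g.png",p[:,:,::-1])
```

```text
False
{'t': np.float64(6.41), 'eef_pos': array([440.71, 210.42,  81.63]), 'force': array([-0.62, -0.39,  4.48]), 'grip_width': np.float64(36.96), 'grasp_force': np.float64(34.76), 'wrist_torque': array([0.04, 0.08, 0.12])}
{'t': np.float64(7.76), 'eef_pos': array([439.74, 210.02, 150.38]), 'force': array([ 0.46, -0.3 , -6.26]), 'grip_width': np.float64(37.15), 'grasp_force': np.float64(35.72), 'wrist_torque': array([ 0.01, -0.04,  0.09])}
```

View pics/g.png

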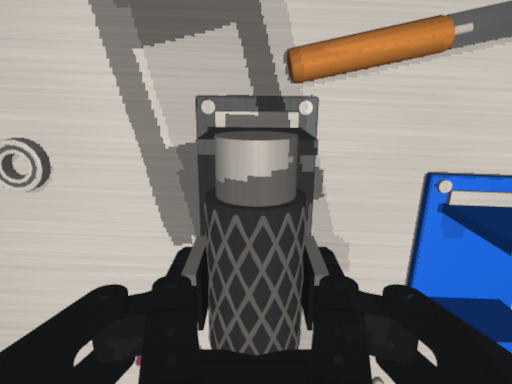

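Roller is held level, weight ~6.3 N, foot at (255,160) clear of both brackets. Next: pivot on the near edge.

```bash
cat >> h.py <<'E'
YA=np.radians(5.65);HA=np.array([np.cos(YA),np.sin(YA),0]);UZ=np.array([0,0,1.])
A=np.array([598.,-145.,92.]);E=A-65*HA
def Gp(al,s):
    a=np.cos(al)*HA+np.sin(al)*UZ;n=-np.sin(al)*HA+np.cos(al)*UZ
    return E+10*n-s*a
def phi(name):
    "nose-up angle of the roller in the hand from the wrist picture (deg): slopes of knurl and foot journal tops"
    s=sensors.read_state();p,d,K,Rw,o=grab("wrist");P=cloud(d,K,Rw,o);cv2.imwrite(f"pics/{name}.png",p[:,:,::-1])
    T=(P-s['eef_pos'])@s['eef_rot'];np.savez(name+".npz",T=T,p=p)
    return T
E
python3 - <<'E'
from h import *
for f in("topc","scenec"):
    P=np.load(f+".npz")['P'];m=(abs(P[...,2]-75)<5)&(abs(P[...,0]-410)<70)&(abs(P[...,1]+190)<80);print('tin',P[m].min(0).round(),P[m].max(0).round())
T=np.load("g.npz");P=T['P'];
R=Rt(YA,0)
st=lambda:(lambda s:print(round(s['t'],2),s['eef_pos'].round(1),s['force'].round(1),round(s['grip_width'],1)))(sensors.read_state())
ctrl.move_ptp(tcp(Gp(0,50)+[0,0,35],R),R);st()
ctrl.move_l(tcp(Gp(0,50)+[0,0,4],R),vel=60);st()
for i,al in enumerate(np.radians([4,10,17,24,30,36,42])):
    ctrl.move_l(tcp(Gp(al,50+4*i/6),R),vel=45);st()
ctrl.move_l(tcp(Gp(al,54)-25*HA+[0,0,45],R),vel=80);st()
phi("p0")
E
```

```text
tin [ 345. -239.   70.] [ 410. -176.   80.]
tin [ 344. -236.   70.] [ 410. -170.   79.]
9.19 [ 483.5 -155.3  142.8] [-0.   0.7 -6. ] 36.9
9.86 [ 483.6 -156.3  111.7] [-0.5 -0.3 -7.3] 36.9
10.18 [ 484.1 -157.1  105.4] [ 0.9 -1.4 -2.7] 36.8
10.45 [ 482.3 -156.8   99.3] [ 1.4 -0.8 -1.2] 37.2
10.74 [ 480.9 -156.2   91.9] [-0.4 -0.9 -2.1] 36.7
11.04 [ 481.3 -156.1   85.2] [-1.4 -0.6 -2.7] 36.9
11.32 [ 482.4 -156.1   79.8] [-2.3 -0.5 -2.8] 37.2
11.59 [ 484.3 -156.1   74.3] [-2.   0.2 -2.5] 36.7
11.88 [ 486.7 -155.9   69. ] [-1.6  1.3 -3. ] 37.0
12.67 [ 461.7 -158.4  114.1] [ 0.  -0.4 -6.5] 37.2
```

View pics/p0.png

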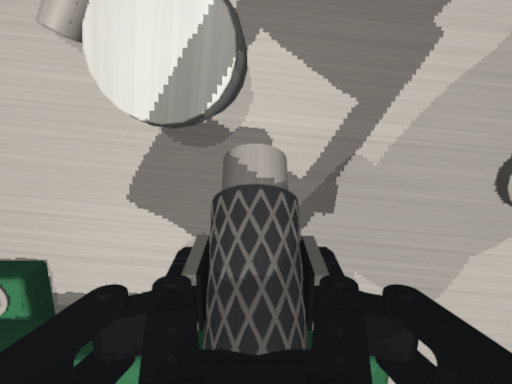

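It has swung: the foot is now farther from the camera, at (255,160). I'll measure the angle in the hand, and where the roller's axis runs.

```bash
cat > an.py <<'E'
import sys;from h import *
def meas(name):
    T=np.load(name+".npz")['T'];m=np.zeros(T.shape[:2],bool);m[100:350,235:275]=1
    Q=T[m];Q=Q[(abs(Q[:,1])<3)&(Q[:,2]<75)&(Q[:,2]>-60)]
    out=[]
    # radius-corrected fit: knurl r19, journal r15 ; iterate on t along axis
    f=cv2.fitLine(Q[:,[0,2]].astype(np.float32),cv2.DIST_HUBER,0,.01,.01).ravel();d=f[:2]*np.sign(f[0])
    for _ in range(8):
        nrm=np.array([d[1],-d[0]])   # towards camera (-z)
        t=Q[:,[0,2]]@d;tend=np.percentile(t,99.5)
        r=np.where(t>tend-22,15,19);c=Q[:,[0,2]]-nrm*r[:,None]
        k=abs(t-(tend-22))>2; k&=t<tend-1
        f=cv2.fitLine(c[k].astype(np.float32),cv2.DIST_HUBER,0,.01,.01).ravel();d=f[:2]*np.sign(f[0])
    nrm=np.array([d[1],-d[0]]);res=(c[k]-f[2:])@nrm
    tend=np.percentile(Q[:,[0,2]]@d,99.5);foot=f[2:]+d*(tend-f[2:]@d)
    g=np.array([0,6.]);print(name,'phi',np.degrees(np.arctan2(d[1],d[0])),'foot(x,z)',foot,'axis offset of G',(f[2:]-g)@nrm,'G from foot',(foot-g)@d,'res',res.std(),len(Q))
for n in sys.argv[1:]:meas(n)
E
python3 - <<'E'
import numpy as np
T=np.load('g.npz')
from h import *
R=Rt(np.radians(2.24),0);np.savez('g0.npz',T=(T['P']-np.array([439.74,210.02,150.38]))@R)
E
python3 an.py g0 p0
```

```text
g0 phi 0.03699949 foot(x,z) [55.51478772  5.75563827] axis offset of G 0.2802110763281911 G from foot 55.51461999557334 res 0.5943615938461736 3825
p0 phi 42.134518 foot(x,z) [38.37727542 41.810433  ] axis offset of G -0.8097087277519677 G from foot 52.48377593568503 res 0.6180205272182466 3354
```

φ = 42.1° in the hand, so the hand needs a 47.9° tilt for the roller to stand upright. I'll firm the grip, go round to the open left side, and check the angle again there.

```bash
cat >> h.py <<'E'
def setp(foot_tool,yaw,th,foot_world):
    R=Rt(yaw,th);return np.asarray(foot_world)-R@np.array([foot_tool[0],0,foot_tool[1]]),R
E
python3 - <<'E'
from h import *
st=lambda:(lambda s:print(round(s['t'],2),s['eef_pos'].round(1),s['force'].round(1),round(s['grip_width'],1),s['q'].round(2)))(sensors.read_state())
ctrl.gripper_to(30,60)
R=Rt(YA,0);ctrl.move_l([450,-100,250],R,vel=200);st()
F=(38.9,41.8);th=np.radians(47.9)
for yd in(-85,-95,-105,-90):
    y=YA+np.radians(yd);h=np.array([np.cos(y),np.sin(y),0])
    qs=[]
    for off,z in((130,40),(0,6),(0,0)):
        X,R=setp(F,y,th,A-off*h+[0,0,z]);qs.append(ctrl.solve_ik(X,R))
    print(yd,[None if q is None else q.round(2) for q in qs])
E
```

```text
13.82 [449.2 -99.9 248.7] [ 0.1  0.8 -6.8] 36.3 [-0.41 -0.03  1.82 -0.    1.36 -2.08]
-85 [array([ 0.21,  0.38,  1.69, -0.89,  1.26,  0.4 ]), array([-0.03,  0.42,  1.72, -0.99,  1.06,  0.33]), array([-0.03,  0.43,  1.72, -0.99,  1.05,  0.34])]
-95 [array([ 0.2 ,  0.49,  1.53, -0.83,  1.4 ,  0.45]), array([-0.02,  0.48,  1.62, -0.92,  1.2 ,  0.4 ]), array([-0.02,  0.49,  1.62, -0.92,  1.2 ,  0.41])]
-105 [array([ 0.17,  0.59,  1.37, -0.78,  1.54,  0.51]), array([-0.02,  0.55,  1.52, -0.85,  1.34,  0.47]), array([-0.02,  0.56,  1.52, -0.86,  1.34,  0.47])]
-90 [array([ 0.2 ,  0.43,  1.61, -0.86,  1.33,  0.43]), array([-0.02,  0.45,  1.67, -0.95,  1.13,  0.36]), array([-0.02,  0.46,  1.67, -0.96,  1.12,  0.37])]
```

```bash
python3 - <<'E'
from h import *
F=(38.9,41.8);th=np.radians(47.9);y=YA-np.pi/2;h=np.array([np.cos(y),np.sin(y),0])
X,R=setp(F,y,th,A-130*h+[0,0,40]);ctrl.move_ptp(X,R);ctrl.hold(.3)
s=sensors.read_state();print(s['t'],s['eef_pos']-X,np.degrees(cv2.Rodrigues(s['eef_rot']@R.T)[0].ravel()),s['force'])
phi("p1")
p,d,K,Rw,o=grab("scene");P=cloud(d,K,Rw,o);np.savez("s1.npz",p=p,P=P);cv2.imwrite("pics/s1.png",cv2.resize(p[100:260,60:300,::-1],(780,520)))
E
python3 an.py p1
```

```text
16.2667 [-0.00072977 -0.1932006   0.1949226 ] [ 0.01423815 -0.01843375 -0.02423636] [ 0.24440708  0.22813543 -5.99964684]
p1 phi 42.121033 foot(x,z) [37.2972973  42.42891519] axis offset of G -2.0051452988203806 G from foot 52.09734704430531 res 0.624790839278033 3363
```

View pics/s1.png

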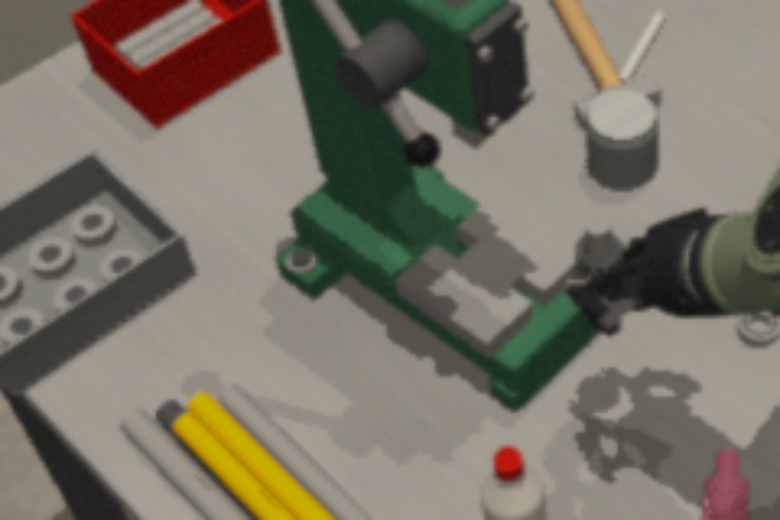

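φ is still 42.1° and the roller hangs upright at the left of the plate. Moving in under the ram and lowering to contact.

```bash
python3 - <<'E'
from h import *
F=(37.5,42.5);th=np.radians(47.9);y=YA-np.pi/2;h=np.array([np.cos(y),np.sin(y),0])
X,R=setp(F,y,th,A+[0,0,14]);ctrl.move_l(X+[0,0,16]-110*h,R,vel=120);ctrl.move_l(X,R,vel=70);ctrl.hold(.3)
hit=ctrl.move_l(X-[0,0,20],R,vel=12,threshold=6);ctrl.hold(.2)
s=sensors.read_state();print(hit,s['t'],(s['eef_pos']-X).round(2),s['force'].round(1),s['wrist_torque'].round(2))
phi("p2")
for n in("scene","top"):
    p,d,K,Rw,o=grab(n);P=cloud(d,K,Rw,o);np.savez("s2"+n+".npz",p=p,P=P,K=K,R=Rw,o=o)
    if n=="scene":cv2.imwrite("pics/s2.png",cv2.resize(p[110:250,120:300,::-1],(780,607))[:600])
E
python3 an.py p2
```

```text
True 19.9833 [ -0.04  -0.03 -12.29] [0.2 1.6 7. ] [-0.16 -0.11 -0.01]
p2 phi 41.101257 foot(x,z) [48.37867795 50.79096123] axis offset of G -1.9484320539236677 G from foot 65.90091321778534 res 3.9508345984277193 4019
```

View pics/s2.png

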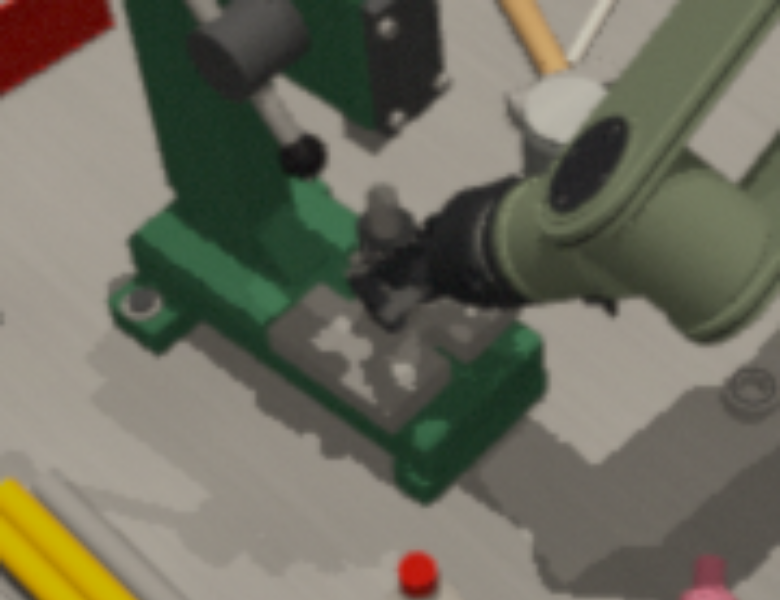

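View pics/p2.png

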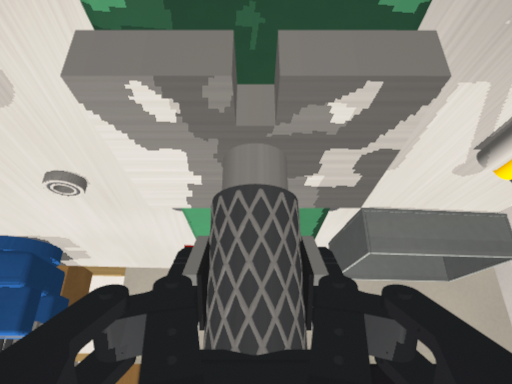

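The roller touches the plate, upright under the ram, and its column (255) lines up with the plate's slot (256). I'll check the centring numerically against the plate seen in this same view.

Run:
```python
from h import *
s=sensors.read_state();T=np.load("p2.npz")['T'];P=T@s['eef_rot'].T+s['eef_pos']
HY=np.array([-HA[1],HA[0],0])
m=(abs(P[...,2]-92)<4);k,l,stt,_=cv2.connectedComponentsWithStats(m.astype(np.uint8));print([x.tolist() for x in stt[1:] if x[4]>300])
Q=P[m&(abs(P[...,0]-600)<90)&(abs(P[...,1]+145)<80)]
r=Q-A;x=r@HA;y=r@HY
print('z',np.median(Q[:,2]),'x range',np.percentile(x,[.3,99.7]),'y range',np.percentile(y,[.3,99.7]))
b=[(c,round(float(np.percentile(y[abs(x-c)<3],99)),1)) for c in range(-60,61,10) if (abs(x-c)<3).sum()>20];print(b)
sl=(y>35)&(y<45);print('slot gap x',np.sort(x[sl])[[np.argmax(np.diff(np.sort(x[sl]))),np.argmax(np.diff(np.sort(x[sl])))+1]])
for f in((37.3,42.4),(38.4,41.8)):
    w=s['eef_pos']+s['eef_rot']@[f[0],0,f[1]]-A;print('foot rel A',w@HA,w@HY,w[2])
# scene/top: nose and plate
for n in("scene","top"):
    d=np.load("s2"+n+".npz");P=d['P'];r=P-A;X=r@HA;Y=r@HY;Z=r[...,2]
    m=(Z>106)&(Z<122)&(abs(X)<25)&(abs(Y)<25);print(n,m.sum(),[np.percentile(v[m],[2,50,98]).round(1).tolist() for v in(X,Y,Z)] if m.sum() else '')
    m=(abs(Z)<5)&(abs(X)<80)&(abs(Y)<70);print('plate x',np.percentile(X[m],[.5,99.5]),'y',np.percentile(Y[m],[.5,99.5]))
```

```text
[[60, 62, 391, 147, 38033], [0, 294, 60, 16, 328]]
z 93.25518809739359 x range [-64.79851463  64.57837238] y range [-54.88604125  55.30622517]
[(-60, 55.0), (-50, 55.0), (-40, 55.1), (-30, 55.0), (-20, 55.1), (-10, 55.1), (0, 28.4), (10, 55.1), (20, 55.1), (30, 55.1), (40, 55.1), (50, 55.0), (60, 55.0)]
slot gap x [-8.00026493  7.83921775]
foot rel A -0.013978160800042086 -0.16230802258105537 1.9880851511013304
foot rel A -0.014513447220692602 1.0197047921281224 1.57233832990876
scene 45 [[-9.5, 0.2, 9.9], [-6.2, 4.4, 14.3], [106.6, 112.9, 116.3]]
plate x [-37.34958883  66.39901532] y [-51.14944482  59.04956319]
top 17 [[-8.8, -5.1, -2.7], [-6.6, 1.1, 8.3], [107.8, 116.0, 119.2]]
plate x [-63.64248355  61.74010487] y [-53.73013268  54.32197724]
```

The plate is centred on my estimate (±65 and ±55 mm measured) and the foot is within 1 mm of the ram axis. Releasing and retreating.

Run:
```python
from h import *
ctrl.gripper_to(70);ctrl.hold(.3)
s=sensors.read_state();R=s['eef_rot'];print(s['t'],s['force'].round(1),s['grip_width'])
ctrl.move_l(s['eef_pos']-110*R[:,2],R,vel=80);X=s['eef_pos']-110*R[:,2]
ctrl.move_l(X+[-30,100,40],R,vel=150);ctrl.hold(.5);print(sensors.read_state()['t'],sensors.read_state()['force'].round(1))
HY=np.array([-HA[1],HA[0],0])
for n in("scene","top"):
    p,d,K,Rw,o=grab(n);P=cloud(d,K,Rw,o);r=P-A;X=r@HA;Y=r@HY;Z=r[...,2]
    for lo,hi in((10,40),(60,85),(108,122)):
        m=(Z>lo)&(Z<hi)&(abs(X)<25)&(abs(Y)<30);print(n,lo,m.sum(),[np.percentile(v[m],[2,50,98]).round(1).tolist() for v in(X,Y,Z)] if m.sum() else '')
    if n=="scene":cv2.imwrite("pics/s3.png",cv2.resize(p[110:250,120:300,::-1],(771,600)))
```

```text
20.8583 [0.1 0.4 0.8] 69.95706688819605
23.775 [ 0.1  0.6 -0.1]
scene 10 68 [[-11.9, 11.3, 19.2], [-4.7, 16.9, 23.0], [11.0, 28.3, 38.9]]
scene 60 123 [[-15.8, 7.1, 18.7], [-12.2, 14.0, 23.1], [61.5, 77.6, 84.8]]
scene 108 43 [[-9.7, 1.7, 10.5], [-6.5, 6.1, 14.1], [108.6, 114.3, 117.6]]
top 10 21 [[-17.6, -12.4, 3.2], [-9.6, 13.0, 20.1], [22.0, 31.8, 38.8]]
top 60 68 [[-18.5, -8.8, 6.6], [-16.5, 6.4, 20.1], [61.5, 81.7, 84.9]]
top 108 18 [[-8.8, -5.1, -2.5], [-6.0, 1.9, 10.4], [109.2, 115.7, 119.3]]
```

View pics/s3.png

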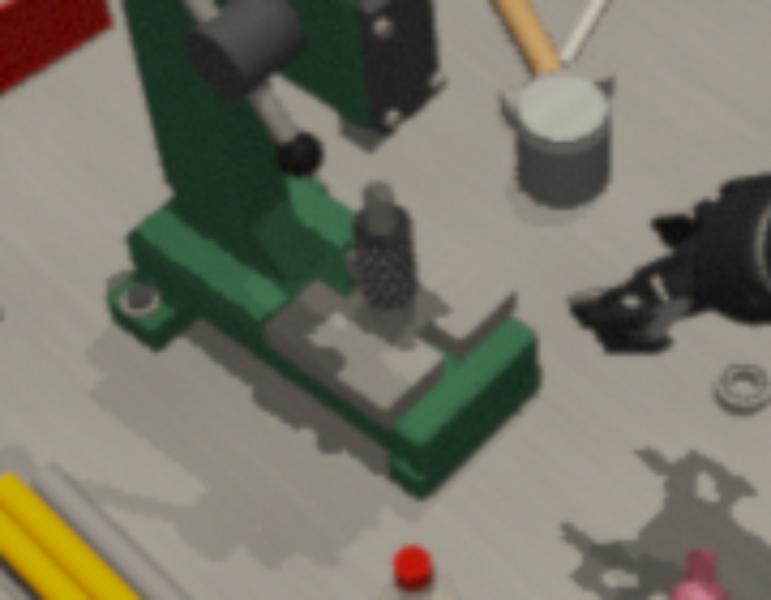

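The roller stands upright on its thick end, thin end up at (378,195), under the ram, with the hand clear. Handing in.

```bash
python3 -c "
from plant import ctrl
print(ctrl.finish_job())"
```

```text
the job is handed in; nothing more can be done
None
```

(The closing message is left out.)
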